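# Clamp the moulding and start the cycle

### The job

Clamp the black moulding in the red nest: push the yellow clamp arm all the way down, then the blue clamp arm, and then press the green start button fully in, keep it in for a full second and let it come out again. Do not press the red stop button, leave the moulding lying in its nest, and leave everything else on the bench where it is.

Things in the scene. Friction and masses are not known exactly. Their poses are not given: they have to be found in the camera images.
- fixture: Fixed clamping fixture: aluminium plate 170 x 220 x 12 mm with a red nest block 98 x 148 mm on it, rim 48 mm above the table (corner lugs 52 mm). Origin: under the centre of the nest at table height; z up, x from the robot side of the nest to the side with the clamp hinges, y along its 220 mm length. It stands at any place and turn of up to 20 degrees.
- moulding: Loose black plastic moulding 70 x 120 x 36 mm (110 to 225 g) lying in the nest's pocket with 2 mm play; its top is 60 mm above the table. Origin: centre of its underside, 24 mm above the table; z up.
- yellow_clamp (a joint): Angle (rad) of the yellow clamp arm: 0 is raised 46 degrees above level, 0.8 is fully down (level, on its stop, its rubber foot about 1.5 mm above the moulding). Starts between 0 and 0.2. It grows as the arm is pushed down. Stiff hinge: it stays where it is left; moving it takes about 3 N straight down at 50 mm from the hinge. It has no latch or spring.
- yellow_hinge (a point): Middle of the yellow clamp's hinge pin, 77 mm above the table, between two steel cheeks whose tops are 86 mm above the table and 38 mm apart over their outsides. The frame is that of the fixture: the arm runs from here along -x (towards the robot) and is 85 mm long, 22 mm wide and 12 mm thick, its middle plane through the pin. The two clamps are side by side, 90 mm apart in y, in either order.
- yellow_pad (a point): Centre of the top of the yellow press pad (34 mm along the arm, 30 mm wide), on the arm 60 mm from the hinge pin and 10 mm above the arm's middle plane; it moves with the arm, and when fully down it is 87 mm above the table. x along the arm towards the hinge, z out of the pad.
- blue_clamp (a joint): Angle (rad) of the blue clamp arm: 0 is raised 46 degrees above level, 0.8 is fully down (level, on its stop, its rubber foot about 1.5 mm above the moulding). Starts between 0 and 0.2. It grows as the arm is pushed down. Stiff hinge: it stays where it is left; moving it takes about 3 N straight down at 50 mm from the hinge. It has no latch or spring.
- blue_hinge (a point): Middle of the blue clamp's hinge pin, 77 mm above the table, between two steel cheeks whose tops are 86 mm above the table and 38 mm apart over their outsides. The frame is that of the fixture: the arm runs from here along -x (towards the robot) and is 85 mm long, 22 mm wide and 12 mm thick, its middle plane through the pin. The two clamps are side by side, 90 mm apart in y, in either order.
- blue_pad (a point): Centre of the top of the blue press pad (34 mm along the arm, 30 mm wide), on the arm 60 mm from the hinge pin and 10 mm above the arm's middle plane; it moves with the arm, and when fully down it is 87 mm above the table. x along the arm towards the hinge, z out of the pad.
- panel: Fixed grey control box 100 x 170 x 50 mm with two push buttons 80 mm apart along its y, in either order. Origin: centre of its underside at table height, z up.
- green_button (a joint): Green start button: how far it is pressed in (m): 0 out, 0.008 fully in. Spring return; it starts to move at 1.5 N and is fully in at 5 N.
- green_button_top (a point): Centre of the top of the green button (32 mm across), 70 mm above the table when out; its black collar is 48 mm across and 62 mm above the table. Pressed straight down; z up.
- red_button (a joint): Red stop button (not to be pressed): how far it is pressed in (m): 0 out, 0.008 fully in. Spring return; it starts to move at 1.5 N and is fully in at 5 N.
- red_button_top (a point): Centre of the top of the red button (32 mm across), 70 mm above the table when out; its black collar is 48 mm across and 62 mm above the table. Pressed straight down; z up.
- spare: Bystander: a second black moulding like the one in the nest, 70 x 120 x 36 mm, lying on the table. Origin: centre of its underside.
- marker: Bystander: black and white marker pen, 120 x 16 mm, lying. Origin: centre of its underside.
- pliers: Bystander: pliers with blue handles, 165 mm long, 12 mm high, lying. Origin: on the table under the rivet.
- jar: Bystander: amber jar with a white cap, 60 mm across, 75 mm high. Origin: centre of its underside.
- bush: Bystander: brass bush 20 mm across, 22 mm high, standing on the fixture's plate beside the nest. Origin: centre of its underside.
There are look-alikes about, which are no part of the job. What is shaped like the moulding but orange is not meant.

How it is judged:
On the way, in this order (a step that is already met when the one before it is completed fails the run):
1. the yellow clamp arm is all the way down (joint above 0.72 of 0.8 rad) (value of joint yellow_clamp above 0.72 rad), for 0.1 s.
2. then the blue clamp arm is all the way down (value of joint each of blue_clamp, yellow_clamp above 0.72 rad), for 0.1 s.
3. then the green button is held in (6 mm or more of 8) for 0.8 s (all of step 2 and value of joint green_button above 0.006 m), for 0.8 s.
At the end, for the whole second after the job is handed in: Both clamp arms are down (above 0.72 of 0.8 rad), the green and red buttons are out (less than 2 mm in), the moulding lies at rest and level (0.1 rad) in its nest within 8 mm of its start, and every bystander is within 15 mm of its start (all of step 2 and value of joint each of green_button, red_button below 0.002 m and distance of moulding from where it was at the start of the episode below 0.008 m and angle between moulding's own z axis and vertical below 0.1 rad and linear speed of moulding below 0.02 m/s and distance of each of spare, marker, pliers, jar, bush from where it was at the start of the episode below 0.015 m); the robot touches nothing.
It fails at once if the blue clamp arm is pushed down (past 0.35 rad) before the yellow one is down (value of joint blue_clamp above 0.35 rad and value of joint yellow_clamp below 0.72 rad).
It fails at once if the green button is pressed (over 3 mm) before both clamps are down (value of joint green_button above 0.003 m and value of joint any of yellow_clamp, blue_clamp below 0.72 rad).
It fails at once if the red stop button is pressed (over 3 mm) (value of joint red_button above 0.003 m).
It fails at once if the moulding is lifted or shifted in its nest by more than 8 mm, or tipped (distance of moulding from where it was at the start of the episode above 0.008 m or angle between moulding's own z axis and vertical above 0.15 rad).
It fails at once if a bystander is moved or lifted by more than 15 mm (distance of any of spare, marker, pliers, jar, bush from where it was at the start of the episode above 0.015 m).
It also fails if it takes over 48 s, if anything falls off the work surface, if the arm or the gripper's body presses on something with over 40 N, if the wrist force passes 120 N, or if a joint passes its speed limit or range.

### The arm

A 6-joint arm with a two-finger parallel gripper is mounted at the origin on the work surface. World frame = base frame: x ahead of the robot, y to its left, z up, the work surface at z = 0. Lengths are in m, angles in rad, forces in N, time in s.
With the tool pointing down it reaches from about 0.25 to 0.725 m from the base axis. Payload 4 kg.
Tool frame: the origin (TCP) lies at the very end of the fingers, on their centre line; the grasp point (between the pads) lies 19 mm behind it (arm.grasp_offset is the distance from the TCP to the grasp point, in m); z points along the fingers, y is the line along which they close (so a half turn about z gives the same grasp; the last joint's range is limited). The gripper opens to 85 mm and grips with 20 to 120 N. Pads are 22 mm wide; open, the fingers measure 114 mm over their backs; the gripper's body (76 mm by 85 mm) begins 54 mm behind the grasp point. The pads swing forward as they close: fully open they stand 13 mm farther back than shut.
Start: joints at [-1.163, 0.241, 0.005, 1.335, 0, 1.571], TCP at [0.198, -0.459, 0.231] pointing down, gripper open.
Joint ranges: [-2.72, 2.72], [-1.05, 1.87], [-1.09, 1.28], [-1.99, 2.15], [-1.42, 1.44], [-3.14, 3.14]. Speed limits (rad/s): [2.79, 2.79, 3.14, 3.14, 3.14, 3.14].

### API

Orientations are given as a unit quaternion [x, y, z, w].
In Python, from plant import telemetry, cams, arm gives the robot as it stands.
- The arm moves only by the shell command python3 -m crank 'ROWS'. ROWS is JSON, a list of rows, each an object of numbers: "dx", "dy", "dz": the shift along the tool's x, y, z in m; "rx", "ry", "rz": the turn, a rotation vector about the tool's x, y, z in rad; "grip": the opening, from 0 (shut) to 1 (fully open). In form: [{"dx": .., "dy": .., "dz": .., "rx": .., "ry": .., "rz": .., "grip": ..}, ...]. A call has 1 to 20 rows; each row is the pose to reach, as a shift and turn from the pose commanded when the call began, along the tool's axes at that moment; what a row does not reach only later rows make up. A row lasts 1/12 s, in which the tool goes at most 41.7 mm and 7.16 degrees, less where a joint would pass 70% of its speed; a pose out of reach is approached as far as the arm can. A call with a gripper value outside its range is refused whole. The fingers move at their own pace and stop on an object; the grip force is fixed at half the most. Time passes only in rows, so rows that repeat a pose let the fingers close. It gives the time, the measured TCP pose, the force, the opening and the grip force at its end, in the units of the state.
- telemetry.read_state(): the state, without advancing time (a new reading comes with each control period).
- cams.camera(name): name is "side" or "top"; returns a dict with "image" (480x640x3 uint8, red, green, blue), "mtx" (3x3 intrinsics, pixels), "rvec" (rotation vector, rad) and "tvec" (3), from world to camera coordinates, as OpenCV has them. Camera axes: x right, y down, z forward; pixel columns grow to the right and rows downward; lengths in m; the calibration is good to about 2 mm. A picture is of the moment at which its call begins. There is no depth.
- arm.finish_job(): hands the job in; it is judged then, once.
The state is a dict: "t": time; "q": joint angles; "joint_vel": joint speeds; "effort": joint torques, N m; "position": TCP position; "tool_rot": TCP orientation; "force": force on the tool from outside, world axes, zero at the start; "torque": the same for the moment, N m; "opening": finger opening in m; "finger_force": force on a finger pad.
Only numpy, scipy, OpenCV 4.12 (cv2) and the standard library are available. Lean on these libraries where they do the work, as an engineer would, in place of code of your own. Each camera call takes 0.05 s, during which the arm holds its last target. There are 200 camera calls.

## Working session

There is one attempt and no reset: what is moved stays moved. The work goes in short steps, Python scripts to look and compute and a shell command to move; the robot and the scene stay as the last step left them, time stands still between calls to the robot, and variables do not carry over. Pictures are saved under pics/ and viewed, at most 10 in all, crops included, and the job is handed in when it is done.

```bash
mkdir -p pics
cat > h.py <<'E'
import numpy as np, cv2
from plant import telemetry, cams, arm
from scipy.spatial.transform import Rotation as R
def shot(n,f):
    c=cams.camera(n); cv2.imwrite(f,c["image"][:,:,::-1]); np.savez(f[:-4]+'.npz',**c); return c
def load(f): return np.load(f[:-4]+'.npz')
def ray(c,u,v,z):
    M=cv2.Rodrigues(c["rvec"])[0]; t=np.ravel(c["tvec"]); o=-M.T@t
    d=M.T@np.linalg.solve(c["mtx"],[u,v,1]); return o+d*(z-o[2])/d[2]
def proj(c,p): return cv2.projectPoints(np.array(p,float).reshape(-1,1,3),c["rvec"],c["tvec"],c["mtx"],None)[0].reshape(-1,2)
def crop(c,f,x,y,w,h,k): cv2.imwrite(f,cv2.resize(c["image"][y:y+h,x:x+w,::-1],None,fx=k,fy=k,interpolation=cv2.INTER_CUBIC))
def tool(p):
    s=telemetry.read_state(); return R.from_quat(s["tool_rot"]).inv().apply(np.array(p)-s["position"])
E
python3 - <<'E'
from h import *
for n in("top","side"): 
    c=shot(n,f"pics/{n}0.png"); M=cv2.Rodrigues(c["rvec"])[0]; print(n,-M.T@np.ravel(c["tvec"]))
s=telemetry.read_state();print(s);print(R.from_quat(s["tool_rot"]).as_matrix().round(3))
E
```

```text
top [ 0.34561606 -0.07047089  1.07386767]
side [0.21682666 1.1512203  1.0294636 ]
{'t': 0.1, 'q': array([-1.16302810e+00,  2.41332459e-01,  3.88185877e-03,  1.33517905e+00,
        1.77306991e-05,  1.57078874e+00]), 'joint_vel': array([-0.00065798, -0.0005613 ,  0.00420435, -0.0023633 , -0.00057039,
        0.00037811]), 'effort': array([-2.26155630e-04, -3.73137796e+01,  2.53010166e+01,  1.08386268e-02,
       -1.33585363e-05,  1.12439199e-06]), 'position': array([ 0.19806918, -0.45850071,  0.23051329]), 'tool_rot': array([ 9.79286355e-01,  2.02478133e-01, -1.76915184e-04, -8.99469557e-04]), 'force': array([0.76093095, 0.46524448, 0.51499962]), 'torque': array([-0.00645031,  0.01207598, -0.02400917]), 'finger_force': 0.0, 'opening': 0.08523991078137196}
[[ 0.918  0.397 -0.001]
 [ 0.397 -0.918  0.002]
 [ 0.    -0.002 -1.   ]]
```

View pics/top0.png

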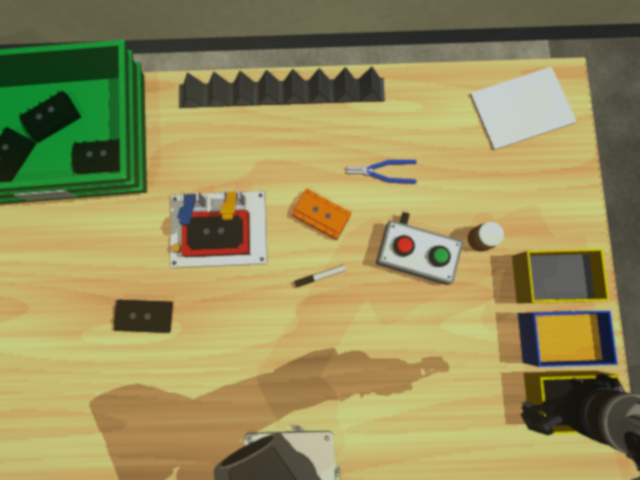

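View pics/side0.png

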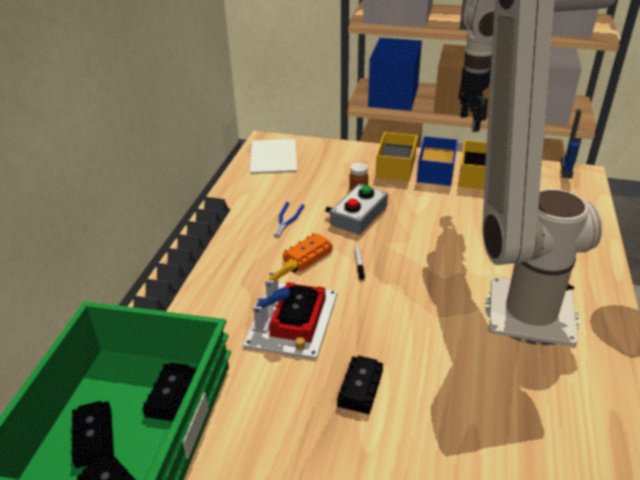

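The top view shows the fixture at (217,230), with the blue arm at (187,208) and the yellow arm at (229,205). On the panel, red is at (403,245) and green at (439,255). Possible confusions:
- The orange moulding (321,214), the spare (143,316) and the bin parts (50,115).
- The blue pliers handles (395,172) and the blue and yellow bins (570,335).
- The red button, next to the green one.

The clamps I want are the ones on the fixture with the red nest. I'll check that in a close crop.

Run:
```python
from h import *
c=load("pics/top0.png"); s=load("pics/side0.png")
a=cv2.resize(c["image"][180:280,160:276,::-1],None,fx=6,fy=6,interpolation=cv2.INTER_CUBIC)
cv2.imwrite("pics/c1.png",a)
a=cv2.resize(s["image"][240:360,240:350,::-1],None,fx=5,fy=5,interpolation=cv2.INTER_CUBIC)
cv2.imwrite("pics/c2.png",a)
# panel buttons by colour
hsv=cv2.cvtColor(c["image"],cv2.COLOR_RGB2HSV)
for n,lo,hi in(("green",(45,80,40),(90,255,255)),("red",(0,150,120),(8,255,255))):
    m=cv2.inRange(hsv,lo,hi); m[:,:375]=0; m[:,470:]=0; m[:215]=0;m[290:]=0
    y,x=np.nonzero(m); print(n,len(x),x.mean(),y.mean(),ray(c,x.mean(),y.mean(),.068))
for p in((172,196),(264,192),(267,264),(174,268)): print(p,ray(c,*p,.012))
```

```text
green 212 440.561320754717 255.0943396226415 [ 0.46046903 -0.34011275  0.068     ]
red 176 404.72727272727275 244.35795454545453 [ 0.48623598 -0.26465034  0.068     ]
(172, 196) [0.62524447 0.25925399 0.012     ]
(264, 192) [0.62772632 0.04423378 0.012     ]
(267, 264) [0.45896997 0.03972816 0.012     ]
(174, 268) [0.45649634 0.25163693 0.012     ]
```

View pics/c1.png

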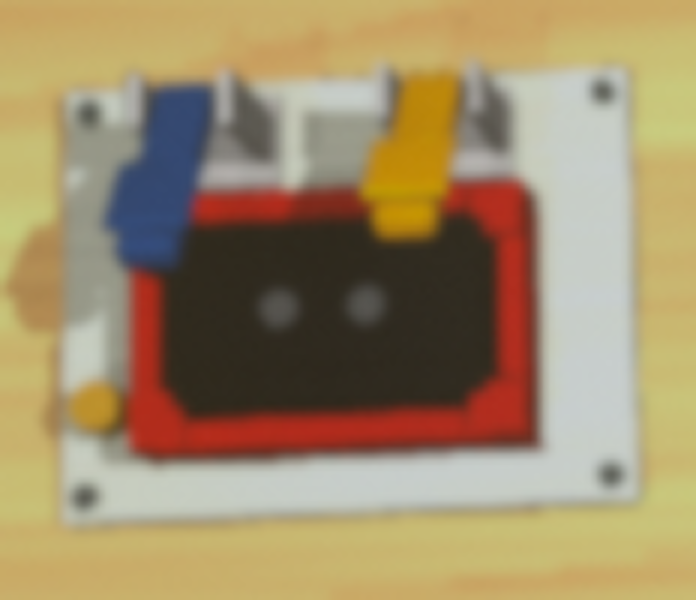

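View pics/c2.png

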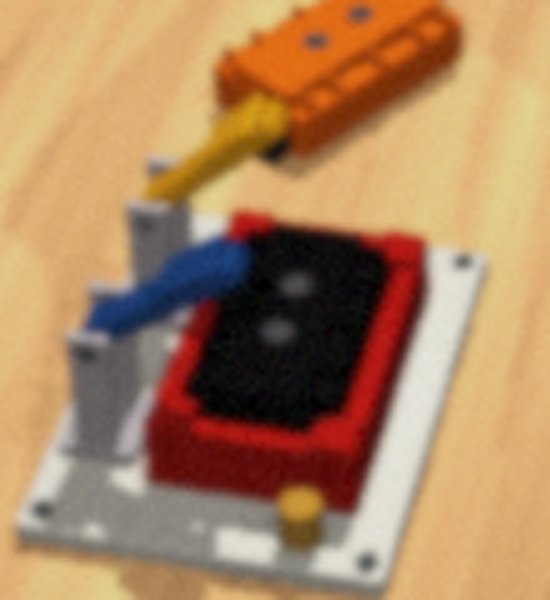

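The crop confirms it: both raised arms sit on the red-nest fixture, with yellow's tip at crop (405,235) and blue's at (150,265), and the brass bush beside the nest at (95,408).

```bash
cat >> h.py <<'E'
def fixture():
    c=load("pics/top0.png"); f=lambda x,y,z: ray(c,160+(x+.5)/6-.5,180+(y+.5)/6-.5,z)[:2]
    TL,TR,BR,BL=[f(*p,.012) for p in((62,90),(628,66),(640,498),(62,522))]
    ex=(TL-BL+TR-BR); ey=(TL-TR+BL-BR); ex/=np.linalg.norm(ex); ey/=np.linalg.norm(ey)
    a=(np.arctan2(ex[1],ex[0])+np.arctan2(-ey[0],ey[1]))/2
    print("sizes",[np.linalg.norm(d).round(4) for d in(TL-BL,TR-BR,TL-TR,BL-BR)],"yaw",a,"ctr",(TL+TR+BL+BR)/4)
    b=(f(134,80,.086)+f(225,76,.086))/2; y=(f(384,75,.086)+f(474,70,.086))/2
    return a,y,b
E
python3 - <<'E'
from h import *
a,y,b=fixture(); ex=np.array([np.cos(a),np.sin(a)])
print("hinge y",y,"b",b,np.linalg.norm(y-b), "yaw from hinges",np.arctan2(-(b-y)[0],(b-y)[1]))
c=load("pics/top0.png");s=load("pics/side0.png")
# check arm end/pad pixel predictions in both views
for n,h in(("y",y),("b",b)):
  for th in(.8,.6):
    P=[np.r_[h-ex*(l*np.cos(th)-o*np.sin(th)),.077+l*np.sin(th)+o*np.cos(th)] for l,o in((0,0),(85,0),(60,10)) for l,o in((l/1e3,o/1e3),)]
    print(n,th,[(np.round((q-[160,180])*6)).tolist() for q in proj(c,P)],[(np.round((q-[240,240])*5)).tolist() for q in proj(s,P)])
d=np.deg2rad
s0=telemetry.read_state(); r=R.from_quat(s0["tool_rot"])
print("target above yellow pad z .20, tool:",tool(np.r_[y-ex*.038,.2]))
E
```

```text
sizes [np.float64(0.1688), np.float64(0.1689), np.float64(0.2206), np.float64(0.2196)] yaw 0.013134711049952584 ctr [0.54555086 0.15255075]
hinge y [0.61118483 0.10776701] b [0.61213632 0.19827466] 0.09051265217707953 yaw from hinges -0.010512435358022244
y 0.8 [[431.0, 76.0], [402.0, 200.0], [407.0, 137.0]] [[146.0, 193.0], [262.0, 109.0], [211.0, 121.0]]
y 0.6 [[431.0, 76.0], [409.0, 239.0], [411.0, 168.0]] [[146.0, 193.0], [286.0, 134.0], [232.0, 136.0]]
b 0.8 [[184.0, 82.0], [136.0, 206.0], [145.0, 143.0]] [[83.0, 322.0], [203.0, 238.0], [150.0, 249.0]]
b 0.6 [[184.0, 82.0], [147.0, 245.0], [152.0, 174.0]] [[83.0, 322.0], [229.0, 264.0], [172.0, 265.0]]
target above yellow pad z .20, tool: [ 0.56872655 -0.37056159  0.03120279]
```

Plate size (169 x 220 mm against 170 x 220) and hinge spacing (90.5 mm against 90) both agree. Moving above the yellow pad, gripper shut and the tool turned towards a comfortable wrist angle.

```bash
python3 -m crank '[{"dx":0.569,"dy":-0.371,"dz":0,"rz":-1.17,"grip":0},{"dx":0.569,"dy":-0.371,"dz":0,"rz":-1.17,"grip":0},{"dx":0.569,"dy":-0.371,"dz":0,"rz":-1.17,"grip":0},{"dx":0.569,"dy":-0.371,"dz":0,"rz":-1.17,"grip":0},{"dx":0.569,"dy":-0.371,"dz":0,"rz":-1.17,"grip":0},{"dx":0.569,"dy":-0.371,"dz":0,"rz":-1.17,"grip":0},{"dx":0.569,"dy":-0.371,"dz":0,"rz":-1.17,"grip":0},{"dx":0.569,"dy":-0.371,"dz":0,"rz":-1.17,"grip":0},{"dx":0.569,"dy":-0.371,"dz":0,"rz":-1.17,"grip":0},{"dx":0.569,"dy":-0.371,"dz":0,"rz":-1.17,"grip":0},{"dx":0.569,"dy":-0.371,"dz":0,"rz":-1.17,"grip":0},{"dx":0.569,"dy":-0.371,"dz":0,"rz":-1.17,"grip":0},{"dx":0.569,"dy":-0.371,"dz":0,"rz":-1.17,"grip":0},{"dx":0.569,"dy":-0.371,"dz":0,"rz":-1.17,"grip":0},{"dx":0.569,"dy":-0.371,"dz":0,"rz":-1.17,"grip":0},{"dx":0.569,"dy":-0.371,"dz":0,"rz":-1.17,"grip":0},{"dx":0.569,"dy":-0.371,"dz":0,"rz":-1.17,"grip":0},{"dx":0.569,"dy":-0.371,"dz":0,"rz":-1.17,"grip":0},{"dx":0.569,"dy":-0.371,"dz":0,"rz":-1.17,"grip":0},{"dx":0.569,"dy":-0.371,"dz":0,"rz":-1.17,"grip":0}]'
python3 - <<'E'
from h import *
s=telemetry.read_state();print(s["q"],R.from_quat(s["tool_rot"]).as_matrix().round(3))
print("start .040,z.15",tool([.571,.107,.15]),"end .055",tool([.556,.107,.086]))
E
```

```text
[-1.16302810e+00  2.41332459e-01  3.88185877e-03  1.33517905e+00
  1.77306991e-05  1.57078874e+00] [[ 0.918  0.397 -0.001]
 [ 0.397 -0.918  0.002]
 [ 0.    -0.002 -1.   ]]
start .040,z.15 [ 0.56661073 -0.37109172  0.08120381] end .055 [ 0.55283952 -0.3769229   0.14521437]validation failed for argument at $[0]...
```

```bash
python3 -m crank '[{"dx":0.569,"dy":-0.371,"dz":0,"rx":0,"ry":0,"rz":-1.17,"grip":0},{"dx":0.569,"dy":-0.371,"dz":0,"rx":0,"ry":0,"rz":-1.17,"grip":0},{"dx":0.569,"dy":-0.371,"dz":0,"rx":0,"ry":0,"rz":-1.17,"grip":0},{"dx":0.569,"dy":-0.371,"dz":0,"rx":0,"ry":0,"rz":-1.17,"grip":0},{"dx":0.569,"dy":-0.371,"dz":0,"rx":0,"ry":0,"rz":-1.17,"grip":0},{"dx":0.569,"dy":-0.371,"dz":0,"rx":0,"ry":0,"rz":-1.17,"grip":0},{"dx":0.569,"dy":-0.371,"dz":0,"rx":0,"ry":0,"rz":-1.17,"grip":0},{"dx":0.569,"dy":-0.371,"dz":0,"rx":0,"ry":0,"rz":-1.17,"grip":0},{"dx":0.569,"dy":-0.371,"dz":0,"rx":0,"ry":0,"rz":-1.17,"grip":0},{"dx":0.569,"dy":-0.371,"dz":0,"rx":0,"ry":0,"rz":-1.17,"grip":0},{"dx":0.569,"dy":-0.371,"dz":0,"rx":0,"ry":0,"rz":-1.17,"grip":0},{"dx":0.569,"dy":-0.371,"dz":0,"rx":0,"ry":0,"rz":-1.17,"grip":0},{"dx":0.569,"dy":-0.371,"dz":0,"rx":0,"ry":0,"rz":-1.17,"grip":0},{"dx":0.569,"dy":-0.371,"dz":0,"rx":0,"ry":0,"rz":-1.17,"grip":0},{"dx":0.569,"dy":-0.371,"dz":0,"rx":0,"ry":0,"rz":-1.17,"grip":0},{"dx":0.569,"dy":-0.371,"dz":0,"rx":0,"ry":0,"rz":-1.17,"grip":0},{"dx":0.569,"dy":-0.371,"dz":0,"rx":0,"ry":0,"rz":-1.17,"grip":0},{"dx":0.569,"dy":-0.371,"dz":0,"rx":0,"ry":0,"rz":-1.17,"grip":0},{"dx":0.569,"dy":-0.371,"dz":0,"rx":0,"ry":0,"rz":-1.17,"grip":0},{"dx":0.569,"dy":-0.371,"dz":0,"rx":0,"ry":0,"rz":-1.17,"grip":0}]'
python3 - <<'E'
from h import *
s=telemetry.read_state();print(s["q"],s["position"],s["force"],R.from_quat(s["tool_rot"]).as_matrix().round(3))
print("start .040,z.15",tool([.571,.107,.15]),"end .055",tool([.556,.107,.086]))
E
```

```text
t: 1.77
position: [0.5727, 0.1064, 0.2308]
tool_rot: [0.705, 0.709, -0.001, -0.0]
force: [0.4, -0.8, -0.4]
opening: -0.0001
finger_force: 0.0
[ 1.83973765e-01  4.08601957e-01  2.40278375e-01  1.40421917e+00
 -4.50363456e-04  1.74829775e+00] [0.57269756 0.10642731 0.23080656] [ 0.38520727 -0.77462736 -0.38950141] [[-0.006  1.    -0.002]
 [ 1.     0.006 -0.001]
 [-0.001 -0.002 -1.   ]]
start .040,z.15 [ 0.0006444  -0.00156134  0.08080877] end .055 [ 0.00078961 -0.01645608  0.14483318]
```

```bash
python3 -m crank '[{"dx":0.001,"dy":0,"dz":0.04,"rx":0,"ry":0,"rz":0,"grip":0},{"dx":0.001,"dy":0,"dz":0.08,"rx":0,"ry":0,"rz":0,"grip":0},{"dx":0.001,"dy":0,"dz":0.09,"rx":0,"ry":0,"rz":0,"grip":0},{"dx":0.001,"dy":0,"dz":0.097,"rx":0,"ry":0,"rz":0,"grip":0},{"dx":0.001,"dy":0,"dz":0.102,"rx":0,"ry":0,"rz":0,"grip":0},{"dx":0.001,"dy":-0.001,"dz":0.107,"rx":0,"ry":0,"rz":0,"grip":0},{"dx":0.001,"dy":-0.005,"dz":0.112,"rx":0,"ry":0,"rz":0,"grip":0},{"dx":0.001,"dy":-0.009,"dz":0.117,"rx":0,"ry":0,"rz":0,"grip":0},{"dx":0.001,"dy":-0.012,"dz":0.122,"rx":0,"ry":0,"rz":0,"grip":0},{"dx":0.001,"dy":-0.014,"dz":0.127,"rx":0,"ry":0,"rz":0,"grip":0},{"dx":0.001,"dy":-0.016,"dz":0.132,"rx":0,"ry":0,"rz":0,"grip":0}]'
python3 - <<'E'
from h import *
c=shot("side","pics/s1.png"); a=shot("top","pics/t1.png")
i=lambda c,x,y:cv2.resize(c["image"][y:y+100,x:x+100],(400,400),interpolation=cv2.INTER_CUBIC)
cv2.imwrite("pics/s1c.png",np.hstack([i(c,240,220),i(a,160,170)])[:,:,::-1])
E
```

```text
t: 2.68
position: [0.5569, 0.1083, 0.0993]
tool_rot: [0.705, 0.71, 0.0, -0.0]
force: [-2.0, 0.1, 3.8]
opening: -0.0001
finger_force: 1.6
```

View pics/s1c.png

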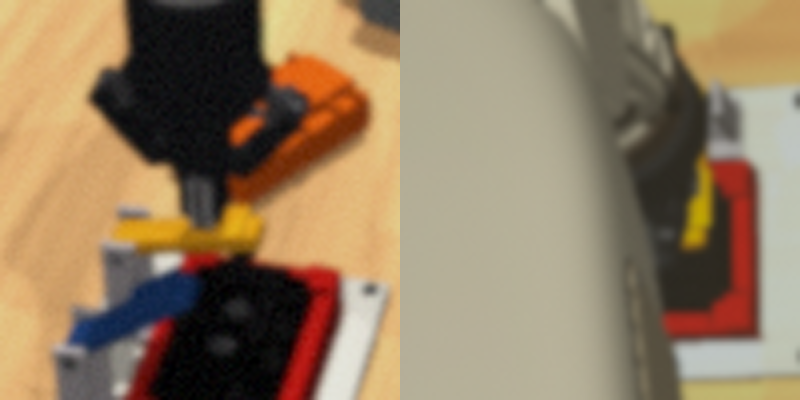

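The shut fingers sit on the yellow pad (left panel about (205,215)) and the arm is nearly level; blue is still raised. Pressing on down to the stop.

```bash
python3 -m crank '[{"dx":-0.001,"dy":-0.001,"dz":0.004,"rx":0,"ry":0,"rz":0,"grip":0},{"dx":-0.001,"dy":-0.001,"dz":0.008,"rx":0,"ry":0,"rz":0,"grip":0},{"dx":-0.001,"dy":-0.001,"dz":0.011,"rx":0,"ry":0,"rz":0,"grip":0},{"dx":-0.001,"dy":-0.001,"dz":0.013,"rx":0,"ry":0,"rz":0,"grip":0},{"dx":-0.001,"dy":-0.001,"dz":0.013,"rx":0,"ry":0,"rz":0,"grip":0},{"dx":-0.001,"dy":-0.001,"dz":0.013,"rx":0,"ry":0,"rz":0,"grip":0}]'
```

```text
t: 3.28
position: [0.5559, 0.1072, 0.087]
tool_rot: [0.705, 0.71, -0.0, -0.0]
force: [-4.4, -0.1, 9.8]
opening: -0.0002
finger_force: 4.5
```

Yellow is on its stop (z = 0.087, 10 N). Lifting and going over to blue.

```bash
python3 -m crank '[{"dx":0,"dy":0,"dz":-0.04,"rx":0,"ry":0,"rz":0,"grip":0},{"dx":0,"dy":0,"dz":-0.08,"rx":0,"ry":0,"rz":0,"grip":0},{"dx":0,"dy":0,"dz":-0.12,"rx":0,"ry":0,"rz":0,"grip":0},{"dx":0.01,"dy":0.005,"dz":-0.14,"rx":0,"ry":0,"rz":0,"grip":0},{"dx":0.05,"dy":0.01,"dz":-0.14,"rx":0,"ry":0,"rz":0,"grip":0},{"dx":0.091,"dy":0.018,"dz":-0.14,"rx":0,"ry":0,"rz":0,"grip":0},{"dx":0.091,"dy":0.018,"dz":-0.14,"rx":0,"ry":0,"rz":0,"grip":0},{"dx":0.091,"dy":0.018,"dz":-0.14,"rx":0,"ry":0,"rz":0,"grip":0},{"dx":0.091,"dy":0.018,"dz":-0.14,"rx":0,"ry":0,"rz":0,"grip":0}]'
```

```text
t: 4.03
position: [0.5735, 0.1981, 0.2251]
tool_rot: [0.704, 0.71, -0.001, -0.0]
force: [0.3, -0.9, 0.2]
opening: -0.0001
finger_force: 0.0
```

Run:
```python
from h import *
c=shot("side","pics/s2.png")
crop(c,"pics/s2c.png",230,200,120,120,4)
```

```text
(no output)
```

View pics/s2c.png

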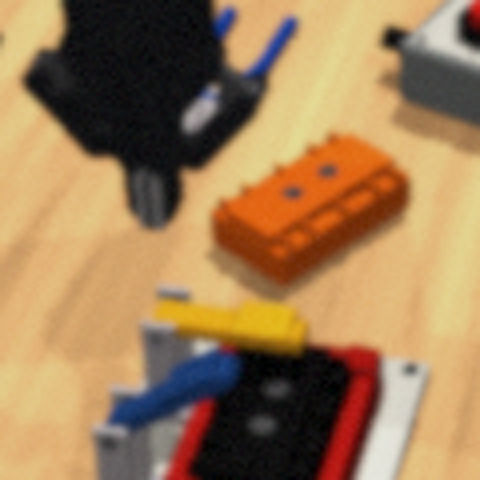

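The picture shows yellow level and down at (230,325), blue still raised at (180,390), and the shut fingers clear above at (152,205). Now pressing blue down along the same arc.

```bash
python3 -m crank '[{"dx":0,"dy":0,"dz":0.04,"rx":0,"ry":0,"rz":0,"grip":0},{"dx":0,"dy":0,"dz":0.075,"rx":0,"ry":0,"rz":0,"grip":0},{"dx":0,"dy":0,"dz":0.085,"rx":0,"ry":0,"rz":0,"grip":0},{"dx":0,"dy":0,"dz":0.092,"rx":0,"ry":0,"rz":0,"grip":0},{"dx":0,"dy":0,"dz":0.097,"rx":0,"ry":0,"rz":0,"grip":0},{"dx":0,"dy":-0.001,"dz":0.102,"rx":0,"ry":0,"rz":0,"grip":0},{"dx":0,"dy":-0.005,"dz":0.107,"rx":0,"ry":0,"rz":0,"grip":0},{"dx":0,"dy":-0.009,"dz":0.112,"rx":0,"ry":0,"rz":0,"grip":0},{"dx":0,"dy":-0.012,"dz":0.117,"rx":0,"ry":0,"rz":0,"grip":0},{"dx":0,"dy":-0.014,"dz":0.122,"rx":0,"ry":0,"rz":0,"grip":0},{"dx":0,"dy":-0.016,"dz":0.127,"rx":0,"ry":0,"rz":0,"grip":0},{"dx":0,"dy":-0.017,"dz":0.131,"rx":0,"ry":0,"rz":0,"grip":0},{"dx":0,"dy":-0.017,"dz":0.135,"rx":0,"ry":0,"rz":0,"grip":0},{"dx":0,"dy":-0.017,"dz":0.138,"rx":0,"ry":0,"rz":0,"grip":0},{"dx":0,"dy":-0.017,"dz":0.14,"rx":0,"ry":0,"rz":0,"grip":0},{"dx":0,"dy":-0.017,"dz":0.14,"rx":0,"ry":0,"rz":0,"grip":0},{"dx":0,"dy":-0.017,"dz":0.14,"rx":0,"ry":0,"rz":0,"grip":0}]'
```

```text
t: 5.5
position: [0.5562, 0.1982, 0.087]
tool_rot: [0.705, 0.71, -0.0, -0.0]
force: [-5.0, -0.9, 10.1]
opening: -0.0001
finger_force: 4.7
```

Blue is on its stop too (z = 0.087, 10 N). Lift and move above the green button at (0.460, -0.340).

```bash
python3 -m crank '[{"dx":0,"dy":0,"dz":-0.04,"rx":0,"ry":0,"rz":0,"grip":0},{"dx":0,"dy":0,"dz":-0.08,"rx":0,"ry":0,"rz":0,"grip":0},{"dx":0,"dy":0,"dz":-0.1,"rx":0,"ry":0,"rz":0,"grip":0},{"dx":-0.539,"dy":-0.099,"dz":-0.1,"rx":0,"ry":0,"rz":0,"grip":0},{"dx":-0.539,"dy":-0.099,"dz":-0.1,"rx":0,"ry":0,"rz":0,"grip":0},{"dx":-0.539,"dy":-0.099,"dz":-0.1,"rx":0,"ry":0,"rz":0,"grip":0},{"dx":-0.539,"dy":-0.099,"dz":-0.1,"rx":0,"ry":0,"rz":0,"grip":0},{"dx":-0.539,"dy":-0.099,"dz":-0.1,"rx":0,"ry":0,"rz":0,"grip":0},{"dx":-0.539,"dy":-0.099,"dz":-0.1,"rx":0,"ry":0,"rz":0,"grip":0},{"dx":-0.539,"dy":-0.099,"dz":-0.1,"rx":0,"ry":0,"rz":0,"grip":0},{"dx":-0.539,"dy":-0.099,"dz":-0.1,"rx":0,"ry":0,"rz":0,"grip":0},{"dx":-0.539,"dy":-0.099,"dz":-0.1,"rx":0,"ry":0,"rz":0,"grip":0},{"dx":-0.539,"dy":-0.099,"dz":-0.1,"rx":0,"ry":0,"rz":0,"grip":0},{"dx":-0.539,"dy":-0.099,"dz":-0.1,"rx":0,"ry":0,"rz":0,"grip":0},{"dx":-0.539,"dy":-0.099,"dz":-0.1,"rx":0,"ry":0,"rz":0,"grip":0},{"dx":-0.539,"dy":-0.099,"dz":-0.1,"rx":0,"ry":0,"rz":0,"grip":0},{"dx":-0.539,"dy":-0.099,"dz":-0.1,"rx":0,"ry":0,"rz":0,"grip":0},{"dx":-0.539,"dy":-0.099,"dz":-0.1,"rx":0,"ry":0,"rz":0,"grip":0},{"dx":-0.539,"dy":-0.099,"dz":-0.1,"rx":0,"ry":0,"rz":0,"grip":0}]'
python3 - <<'E'
from h import *
c=shot("side","pics/s3.png"); print(tool([.460,-.340,.078]))
cv2.imwrite("pics/s3c.png",np.hstack([cv2.resize(c["image"][y:y+100,x:x+100],(400,400),interpolation=cv2.INTER_CUBIC) for x,y in((240,240),(310,140))])[:,:,::-1])
E
```

```text
t: 7.08
position: [0.4613, -0.3416, 0.1853]
tool_rot: [0.705, 0.709, 0.0, -0.001]
force: [-1.0, 0.1, -0.3]
opening: -0.0
finger_force: 0.0
[ 0.00056067 -0.00152733  0.10761476]
```

View pics/s3c.png

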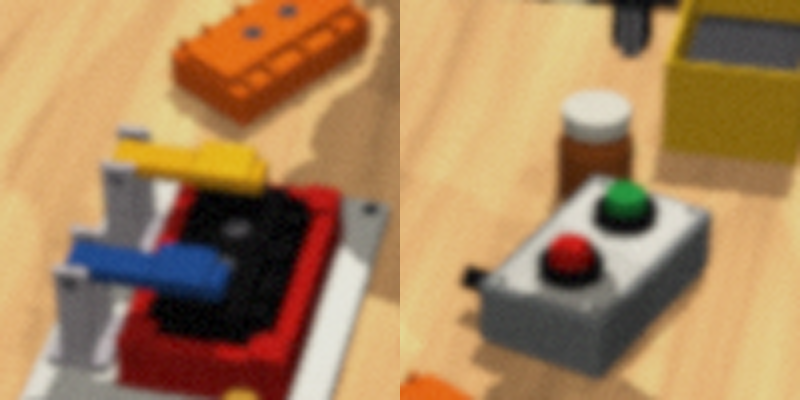

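Both arms are level (left panel: yellow (190,165), blue (150,265)) and the fingers (right panel (630,35)) are over the green button (627,200). Pressing and holding.

```bash
python3 -m crank '[{"dx":0.001,"dy":-0.001,"dz":0.04,"rx":0,"ry":0,"rz":0,"grip":0},{"dx":0.001,"dy":-0.001,"dz":0.08,"rx":0,"ry":0,"rz":0,"grip":0},{"dx":0.001,"dy":-0.001,"dz":0.105,"rx":0,"ry":0,"rz":0,"grip":0},{"dx":0.001,"dy":-0.001,"dz":0.112,"rx":0,"ry":0,"rz":0,"grip":0},{"dx":0.001,"dy":-0.001,"dz":0.117,"rx":0,"ry":0,"rz":0,"grip":0},{"dx":0.001,"dy":-0.001,"dz":0.121,"rx":0,"ry":0,"rz":0,"grip":0},{"dx":0.001,"dy":-0.001,"dz":0.124,"rx":0,"ry":0,"rz":0,"grip":0},{"dx":0.001,"dy":-0.001,"dz":0.124,"rx":0,"ry":0,"rz":0,"grip":0}]'
```

```text
t: 7.8
position: [0.4619, -0.34, 0.066]
tool_rot: [0.704, 0.71, 0.001, 0.001]
force: [-3.7, 4.1, 10.6]
opening: 0.0
finger_force: 4.7
```

```bash
python3 -m crank '[{"dx":0,"dy":0,"dz":0,"rx":0,"ry":0,"rz":0,"grip":0},{"dx":0,"dy":0,"dz":0,"rx":0,"ry":0,"rz":0,"grip":0},{"dx":0,"dy":0,"dz":0,"rx":0,"ry":0,"rz":0,"grip":0}]'
python3 - <<'E'
from h import *
s=telemetry.read_state();print(s["torque"])
c=shot("side","pics/s4.png"); crop(c,"pics/s4c.png",310,130,110,110,5)
E
```

```text
t: 8.05
position: [0.4619, -0.34, 0.066]
tool_rot: [0.704, 0.71, 0.001, 0.001]
force: [-3.6, 4.0, 10.8]
opening: -0.0001
finger_force: 5.3
[ 1.18573676  0.84824814 -0.03022027]
```

View pics/s4c.png

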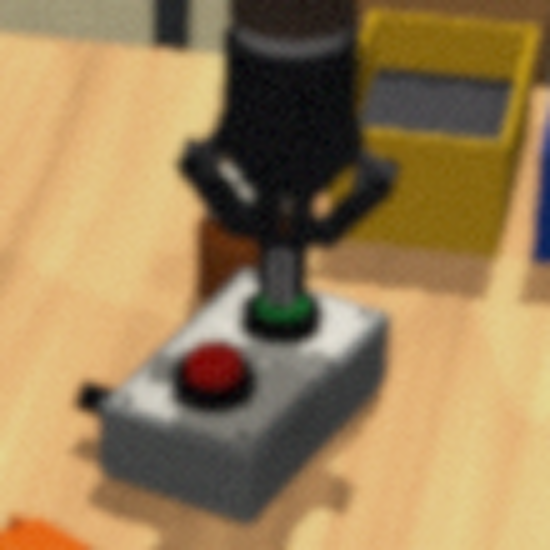

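```bash
python3 -m crank '[{"dx":0,"dy":0,"dz":0.001,"rx":0,"ry":0,"rz":0,"grip":0},{"dx":0,"dy":0,"dz":0.002,"rx":0,"ry":0,"rz":0,"grip":0},{"dx":0,"dy":0,"dz":0.002,"rx":0,"ry":0,"rz":0,"grip":0},{"dx":0,"dy":0,"dz":0.002,"rx":0,"ry":0,"rz":0,"grip":0}]'
```

```text
t: 8.43
position: [0.4619, -0.3401, 0.0658]
tool_rot: [0.704, 0.71, 0.001, 0.002]
force: [-7.1, 7.2, 20.9]
opening: -0.0002
finger_force: 10.2
```

Run:
```python
from h import *
shot("side","pics/s5.png");shot("top","pics/t5.png")
for f in("pics/side0.png","pics/s3.png","pics/s4.png","pics/s5.png"):
    c=load(f); h=cv2.cvtColor(c["image"],cv2.COLOR_RGB2HSV); m=cv2.inRange(h,(45,90,30),(90,255,255)); m[:,:345]=0;m[:,390:]=0;m[:175]=0;m[205:]=0
    print(f); 
    for x in range(357,376): 
        y=np.nonzero(m[:,x])[0]; print(x,(y.min(),y.max()) if len(y) else None,end=' ')
    print()
print(proj(c,[[.46,-.34,.07],[.46,-.34,.062],[.46,-.34,.066],[.486,-.2647,.07]]))
print(c["mtx"][0,0])
```

```text
pics/side0.png
357 None 358 None 359 None 360 None 361 (np.int64(189), np.int64(193)) 362 (np.int64(187), np.int64(193)) 363 (np.int64(186), np.int64(194)) 364 (np.int64(185), np.int64(194)) 365 (np.int64(185), np.int64(194)) 366 (np.int64(185), np.int64(194)) 367 (np.int64(185), np.int64(194)) 368 (np.int64(186), np.int64(194)) 369 (np.int64(187), np.int64(193)) 370 (np.int64(187), np.int64(193)) 371 (np.int64(188), np.int64(192)) 372 None 373 None 374 None 375 None 
pics/s3.png
357 None 358 None 359 None 360 None 361 (np.int64(189), np.int64(192)) 362 (np.int64(187), np.int64(193)) 363 (np.int64(186), np.int64(193)) 364 (np.int64(185), np.int64(194)) 365 (np.int64(185), np.int64(194)) 366 (np.int64(185), np.int64(194)) 367 (np.int64(185), np.int64(194)) 368 (np.int64(186), np.int64(194)) 369 (np.int64(186), np.int64(194)) 370 (np.int64(187), np.int64(193)) 371 (np.int64(188), np.int64(192)) 372 None 373 None 374 None 375 None 
pics/s4.png
357 None 358 None 359 None 360 None 361 (np.int64(190), np.int64(193)) 362 (np.int64(189), np.int64(193)) 363 (np.int64(190), np.int64(194)) 364 
[... 269 characters left out ...]
(193)) 372 None 373 None 374 None 375 None 
pics/s5.png
357 None 358 None 359 None 360 (np.int64(192), np.int64(192)) 361 (np.int64(190), np.int64(192)) 362 (np.int64(190), np.int64(193)) 363 (np.int64(190), np.int64(194)) 364 (np.int64(191), np.int64(194)) 365 (np.int64(191), np.int64(194)) 366 (np.int64(191), np.int64(194)) 367 (np.int64(191), np.int64(194)) 368 (np.int64(191), np.int64(194)) 369 (np.int64(189), np.int64(193)) 370 (np.int64(189), np.int64(193)) 371 (np.int64(190), np.int64(193)) 372 (np.int64(191), np.int64(191)) 373 None 374 None 375 None 
[[366.38984989 188.56538991]
 [366.31217139 190.90885419]
 [366.35095862 189.73869159]
 [352.40090029 201.66660429]]
618.4140989297442
```

Hard stop at z ≈ 0.066, higher than the 0.062 expected. I'll back off in steps and read force against height to see the button's actual stroke.

```bash
for i in 1 2 3 4 5 ; do python3 -m crank '[{"dx":0,"dy":0,"dz":-0.002,"rx":0,"ry":0,"rz":0,"grip":0},{"dx":0,"dy":0,"dz":-0.002,"rx":0,"ry":0,"rz":0,"grip":0},{"dx":0,"dy":0,"dz":-0.002,"rx":0,"ry":0,"rz":0,"grip":0}]' | egrep "^(pos|force)"; done
```

```text
position: [0.4626, -0.341, 0.066]
force: [-1.9, 3.3, 8.2]
position: [0.4626, -0.3411, 0.0668]
force: [-0.0, 2.3, 4.6]
position: [0.4621, -0.3413, 0.0673]
force: [2.8, 0.8, 3.8]
position: [0.4611, -0.3412, 0.0685]
force: [1.7, -0.9, 4.1]
position: [0.4605, -0.3409, 0.0703]
force: [1.0, -0.8, 3.3]
```

It springs: 3.3 N at 0.0703, about half stroke, so 0.066 is fully in (the whole stroke reads 4 mm high). I'll press once more and hold for over a second for certainty, then release.

```bash
python3 -m crank '[{"dx":0,"dy":0,"dz":0.004,"rx":0,"ry":0,"rz":0,"grip":0},{"dx":0,"dy":0,"dz":0.008,"rx":0,"ry":0,"rz":0,"grip":0},{"dx":0,"dy":0,"dz":0.009,"rx":0,"ry":0,"rz":0,"grip":0},{"dx":0,"dy":0,"dz":0.009,"rx":0,"ry":0,"rz":0,"grip":0},{"dx":0,"dy":0,"dz":0.009,"rx":0,"ry":0,"rz":0,"grip":0},{"dx":0,"dy":0,"dz":0.009,"rx":0,"ry":0,"rz":0,"grip":0},{"dx":0,"dy":0,"dz":0.009,"rx":0,"ry":0,"rz":0,"grip":0},{"dx":0,"dy":0,"dz":0.009,"rx":0,"ry":0,"rz":0,"grip":0},{"dx":0,"dy":0,"dz":0.009,"rx":0,"ry":0,"rz":0,"grip":0},{"dx":0,"dy":0,"dz":0.009,"rx":0,"ry":0,"rz":0,"grip":0},{"dx":0,"dy":0,"dz":0.009,"rx":0,"ry":0,"rz":0,"grip":0},{"dx":0,"dy":0,"dz":0.009,"rx":0,"ry":0,"rz":0,"grip":0},{"dx":0,"dy":0,"dz":0.009,"rx":0,"ry":0,"rz":0,"grip":0},{"dx":0,"dy":0,"dz":0.009,"rx":0,"ry":0,"rz":0,"grip":0},{"dx":0,"dy":0,"dz":0.009,"rx":0,"ry":0,"rz":0,"grip":0},{"dx":0,"dy":0,"dz":0.009,"rx":0,"ry":0,"rz":0,"grip":0},{"dx":0,"dy":0,"dz":0.009,"rx":0,"ry":0,"rz":0,"grip":0},{"dx":0,"dy":0,"dz":0.009,"rx":0,"ry":0,"rz":0,"grip":0}]'
python3 -m crank '[{"dx":0,"dy":0,"dz":-0.01,"rx":0,"ry":0,"rz":0,"grip":0},{"dx":0,"dy":0,"dz":-0.05,"rx":0,"ry":0,"rz":0,"grip":0},{"dx":0,"dy":0,"dz":-0.09,"rx":0,"ry":0,"rz":0,"grip":0},{"dx":0,"dy":0,"dz":-0.13,"rx":0,"ry":0,"rz":0,"grip":0},{"dx":0,"dy":0,"dz":-0.15,"rx":0,"ry":0,"rz":0,"grip":0},{"dx":0,"dy":0,"dz":-0.15,"rx":0,"ry":0,"rz":0,"grip":0},{"dx":0,"dy":0,"dz":-0.15,"rx":0,"ry":0,"rz":0,"grip":0},{"dx":0,"dy":0,"dz":-0.15,"rx":0,"ry":0,"rz":0,"grip":0}]'
python3 -c '
from h import *
c=shot("side","pics/s6.png"); crop(c,"pics/s6c.png",230,130,170,230,2.5)'
```

```text
t: 11.28
position: [0.4607, -0.341, 0.0657]
tool_rot: [0.705, 0.709, -0.0, 0.002]
force: [-6.4, 4.0, 29.4]
opening: 0.0002
finger_force: 14.4
t: 11.95
position: [0.4593, -0.3397, 0.209]
tool_rot: [0.705, 0.71, -0.0, -0.002]
force: [0.5, -0.2, -0.1]
opening: 0.0001
finger_force: 0.0
```

View pics/s6c.png

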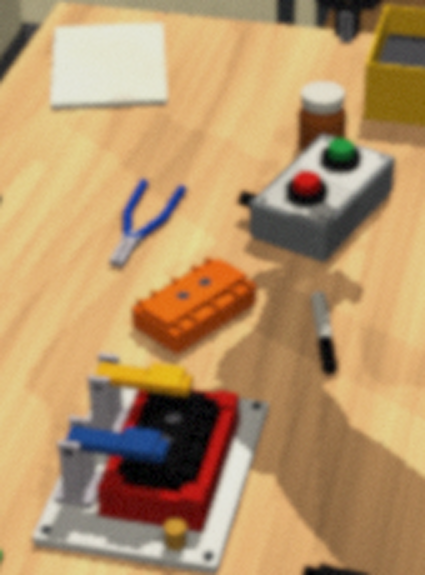

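The picture shows both clamps down (yellow (145,375), blue (120,440)), the green button out again at (341,152), nothing else moved and the robot clear. Handing in.

```bash
python3 -c 'from plant import arm; print(arm.finish_job())'
```

```text
the job is handed in; nothing more can be done
None
```

I pushed the yellow clamp down to its stop, then the blue, and held the green button in for over a second before letting it out; I handed the job in at about 12 s with nothing else visibly moved, but the hand-in returned no verdict.

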